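# Load the marking machine, shut its guard and start it

## Task

Slide the guard of the bench marking machine fully open and set the small empty steel box down, open side up, in the nest on the chamber floor - lower it in, do not drop it. Slide the guard fully shut, and only then press the start button (the wide mushroom-headed one) fully down and let it come back up. Do not press the narrow counter button, and leave the bin, the can and the wrench where they are.

Things in the scene. Friction and masses are not known exactly. Their poses are not given: they have to be found in the camera images.
- marker: Fixed grey marking machine; z up, place and yaw vary. Origin: on the bench under the centre of its open-topped chamber: inside 160 mm (x) by 150 mm (y), floor 20 mm above the bench, walls 6 mm thick, top 100 mm up. On its +y side a closed housing (y 75 to 251 mm, top 100 mm up). Two rails along y on top at x = +-82 mm, up to 110 mm above the bench.
- nest (a point): Centre of the chamber floor (20 mm above the bench); axes as the machine's. Around it the nest: four low steel lips, 6 mm high, enclosing 122 mm (x) by 74 mm (y), for the box with its long side along the machine's x (either way round).
- guard (a joint): Sliding guard on top of the machine, an aluminium frame with clear panes, 152 mm (x) by 165 mm (y), its plate from 102 to 108 mm above the bench. 0 = fully shut over the chamber, 0.16 m = fully open; it opens towards the machine's +y, over the housing. Starts anywhere from shut to 50 mm open. Slides with about 2 N of friction and stays where left.
- guard_handle (a point): Middle of the guard's steel bar handle, 137 mm above the bench; axes as the machine's. The bar lies along x: 100 mm long, 14 mm wide (y), 18 mm high (top 146 mm above the bench), on two feet 80 mm apart, over the guard's centre, and moves with it. Can be pinched from above across y.
- part: Loose welded sheet-steel box, empty, open at the top: 110 mm (x) by 62 mm (y) by 65 mm high, walls and floor 4 mm, about 0.45 kg. Origin: centre of its underside. Starts upright on the bench to the robot's right of the machine.
- start_box: Fixed grey push-button box, 85 x 85 mm, 50 mm high, that carries the start button at its centre. Origin: centre of its underside. It swaps places with the counter box from run to run.
- start_top (a point): Centre of the top of the start button: a black mushroom head 58 mm across, its top 78 mm above the bench when up.
- start (a joint): Travel of the start button: 0 = up, 0.008 m = fully down (pressed straight down). Spring: about 1.5 N to begin, 5 N when fully down.
- counter_box: Fixed grey push-button box like the other (85 x 85 x 50 mm), with the counter button at its centre. Origin: centre of its underside.
- counter (a joint): Travel of the counter button, a narrow black button 24 mm across, its top 74 mm above the bench: 0 = up, 0.008 m = down. Not to be pressed.
- bin: Loose yellow open plastic bin, 170 x 120 x 70 mm high, at the robot's right. Bystander. Origin: centre of its underside.
- can: Loose can, 66 mm across and 120 mm high, beyond the machine. Bystander. Origin: centre of its underside.
- wrench: Loose wrench, 180 mm long, lying on the bench at the robot's right. Bystander. Origin: its middle, on the bench.
Mind the look-alikes: they are no part of the job. Leave any brown or orange look-alike of the start_box alone.

How it is judged:
By the outcome, as a careful person would: the job done as asked, in the order asked, and still so for the second after the job is handed in, with the robot touching nothing.
It also fails if it takes over 72 s, if anything falls off the work surface, if the arm or the gripper's body presses on something with over 40 N, if the wrist force passes 120 N, or if a joint passes its speed limit or range.

## Robot

A 6-joint arm with a two-finger parallel gripper is mounted at the origin on the work surface. World frame = base frame: x ahead of the robot, y to its left, z up, the work surface at z = 0. Lengths are in m, angles in rad, forces in N, time in s.
With the tool pointing down it reaches from about 0.325 to 0.775 m from the base axis. Payload 5.5 kg.
Tool frame: the origin (TCP) lies midway between the tips of the shut fingers; the grasp point (between the pads) lies 19 mm behind it; z points along the fingers, y is the line along which they close (so a half turn about z gives the same grasp; the last joint's range is limited). The gripper opens to 85 mm and grips with 20 to 120 N. Pads are 22 mm wide; open, the fingers measure 114 mm over their backs; the gripper's body (76 mm by 85 mm) begins 54 mm behind the grasp point. The pads swing forward as they close: fully open they stand 13 mm farther back than shut.
Start: joints at [1.144, 0.091, 1.231, -0, 1.82, -0.057], TCP at [0.217, 0.559, 0.196] pointing down, gripper open.
Joint ranges: [-2.87, 2.87], [-0.86, 2.18], [0.17, 2.46], [-1.51, 4.65], [0.06, 2.69], [-2.65, 2.65]. Speed limits (rad/s): [2.57, 2.57, 3.01, 3.14, 3.14, 3.14].

## Interface

Orientations are given as a unit quaternion [x, y, z, w].
In Python, from bench import ctrl, grab_frame, masks_of gives the robot as it stands.
- The arm moves only by the tool move_arm, never from a script. Its argument "moves" is a list of rows, each an object of numbers: "tx", "ty", "tz": the shift along the tool's x, y, z scaled (see below); "yaw": the turn about the tool's z scaled (see below). A call has 1 to 8 rows; each row shifts and turns the commanded pose from where the row before left it, along the tool's axes as they then stand; what a row does not reach is not made up. The controller multiplies each number of a shift by 0.3 m and each number of a turn by 90 degrees. A row lasts 1/12 s, in which the tool goes at most 41.7 mm and 7.16 degrees, less where a joint would pass 70% of its speed; a pose out of reach is approached as far as the arm can. A call with a number of a shift or a turn outside -1 to 1 is refused whole. A call with a gripper value outside its range is refused whole. "claw" is the closure, from 0 (fully open) to 1 (shut), set as the call begins (left out, the last holds). The fingers move at their own pace and stop on an object; the grip force is fixed at half the most. Time passes only in rows, so rows that do not move let the fingers close. It gives the time, the measured TCP pose, the force, the opening and the grip force at its end, in the units of the state.
- ctrl.state(): the state, without advancing time (a new reading comes with each control period).
- grab_frame(name): name is "scene" or "top" or "wrist"; returns a dict with "pixels" (420x560x3 uint8, blue, green, red), "vfov" (degrees; the focal length in pixels is half the picture's height over the tangent of half this angle, whatever the lens; pixels are square), "cx", "cy" (the principal point, pixels), "distortion" ([k1, k2, p1, p2, k3] as OpenCV has them; the pictures are not rectified), "rvec" (rotation vector, rad) and "tvec" (3), from world to camera coordinates, as OpenCV has them. Camera axes: x right, y down, z forward; pixel columns grow to the right and rows downward; lengths in m; the calibration is good to about 2 mm. A picture is of the moment at which its call begins. There is no depth.
- ctrl.close_job(): hands the job in; it is judged then, once.
Trained networks look in a picture, given as the dict that the camera call returned (one of the last four; its "shot" number tells which), for a name from the list of things; names that differ only in an ending like _2 or _b are one class to them, and where a whole thing is asked for, a point or a joint stands for the part that bears it (a point fixed in the world has none). Each returns a list of dicts, best first, with "conf" (0 to 1); they miss things now and then, are a little off and sometimes report something else, mostly with a low value. They report only what shows in the picture. A call takes as long as a camera call. They do not tell look-alikes from the thing itself.
- masks_of(picture, name): "mask" (420x560 bool, what is visible of it) and "extent" ([centre column, centre row, width, height] in pixels, round what is visible of it).
The state is a dict: "clock": time; "joint_positions": joint angles; "joint_velocities": joint speeds; "effort": joint torques, N m; "tcp_pos": TCP position; "orientation": TCP orientation; "contact_force": force on the tool from outside, world axes, zero at the start; "moment": the same for the moment, N m; "gripper_width": opening from 0.0 (shut) to 1.0 (fully open); "gripper_force": force on a finger pad.
Only numpy, scipy, OpenCV 4.12 (cv2) and the standard library are available. Lean on these libraries where they do the work, as an engineer would, in place of code of your own. Each camera call takes 0.05 s, during which the arm holds its last target. There are 200 camera calls.

## Working session

There is one attempt and no reset: what is moved stays moved. The work goes in short steps, Python scripts to look and compute and a tool call to move; the robot and the scene stay as the last step left them, time stands still between calls to the robot, and variables do not carry over. Pictures are saved under pics/ and viewed, at most 10 in all, crops included, and the job is handed in when it is done.

Besides the shell and the picture viewer there is one more tool, called in YAML: its name, and indented under it one key for each argument. move_arm: Moves the arm, as the interface text tells. Shifts and turns lie within -1 to 1; 1 stands for 0.3 m of shift or 90 degrees of turn. Its arguments: {"type":"object","properties":{"moves":{"type":"array"},"claw":{"type":"number"}},"required":["moves"]}

```bash
mkdir -p pics; ls
cat > h.py <<'E'
import numpy as np, cv2
from bench import ctrl, grab_frame, masks_of
def K(f):
    fl=210/np.tan(np.radians(f["vfov"])/2)
    return np.array([[fl,0,f["cx"]],[0,fl,f["cy"]],[0,0,1.]])
def ray(f,uv):
    p=cv2.undistortPoints(np.array(uv,float).reshape(-1,1,2),K(f),np.array(f["distortion"],float)).reshape(-1,2)
    R=cv2.Rodrigues(np.array(f["rvec"],float))[0]
    o=-R.T@np.array(f["tvec"],float).ravel()
    return o,np.c_[p,np.ones(len(p))]@R
def at_z(f,uv,z):
    o,d=ray(f,uv); return o+d*((z-o[2])/d[:,2])[:,None]
def proj(f,P):
    return cv2.projectPoints(np.array(P,float).reshape(-1,3),np.array(f["rvec"],float),np.array(f["tvec"],float),K(f),np.array(f["distortion"],float))[0].reshape(-1,2)
def tri(fs,uvs):
    A=np.zeros((3,3));b=np.zeros(3)
    for f,uv in zip(fs,uvs):
        o,d=ray(f,[uv]);d=d[0]/np.linalg.norm(d[0]);M=np.eye(3)-np.outer(d,d);A+=M;b+=M@o
    return np.linalg.solve(A,b)
E
python3 - <<'E'
from h import *
fs={n:grab_frame(n) for n in("scene","top","wrist")}
for n,f in fs.items():
    cv2.imwrite(f"pics/{n}0.png",f["pixels"])
    print(n,f["shot"],f["vfov"],np.round(ray(f,[[280,210]])[0],3),f["distortion"])
    for t in("part","guard","guard_handle","start_top","start_box","counter","marker","bin"):
        print(t,[(round(m["conf"],2),np.round(m["extent"]).tolist()) for m in masks_of(f,t)][:4])
cv2.imwrite("pics/both.png",cv2.resize(np.vstack([fs["scene"]["pixels"],fs["top"]["pixels"]]),(400,600)))
E
```

```text
pics
scene 1 57.543571410108015 [ 1.209 -0.484  0.575] [-0.08127618  0.          0.          0.          0.        ]
part [(0.97, [243.0, 217.0, 33.0, 46.0])]
guard [(0.61, [372.0, 172.0, 83.0, 44.0]), (0.57, [307.0, 245.0, 54.0, 41.0])]
guard_handle [(0.64, [372.0, 172.0, 86.0, 38.0])]
start_top [(0.87, [246.0, 246.0, 27.0, 19.0]), (0.79, [282.0, 288.0, 33.0, 24.0]), (0.77, [354.0, 265.0, 33.0, 26.0])]
start_box [(0.79, [280.0, 307.0, 57.0, 64.0]), (0.74, [353.0, 282.0, 62.0, 56.0])]
counter []
marker [(0.97, [383.0, 188.0, 144.0, 94.0]), (0.68, [308.0, 246.0, 52.0, 46.0]), (0.45, [242.0, 215.0, 30.0, 47.0]), (0.34, [249.0, 245.0, 25.0, 24.0])]
bin [(0.79, [167.0, 297.0, 86.0, 96.0])]
top 2 51.4916573349761 [ 0.4   -0.194  1.12 ] [0.0341695 0.        0.        0.        0.       ]
part [(0.78, [294.0, 275.0, 45.0, 54.0])]
guard [(0.62, [150.0, 245.0, 76.0, 65.0])]
guard_handle [(0.61, [148.0, 246.0, 75.0, 66.0])]
start_top [(0.95, [254.0, 150.0, 20.0, 24.0]), (0.91, [318.0, 211.0, 25.0, 25.0]), (0.88, [315.0, 155.0, 26.0, 24.0]), (0.64, [194.0, 147.0, 32.0, 42.0])]
start_box [(0.87, [253.0, 157.0, 39.0, 41.0]), (0.74, [316.0, 158.0, 36.0, 42.0]), (0.63, [317.0, 215.0, 39.0, 40.0])]
counter [(0.37, [260.0, 209.0, 9.0, 10.0])]
marker [(0.81, [131.0, 246.0, 155.0, 77.0])]
bin [(0.85, [389.0, 204.0, 56.0, 75.0])]
wrist 3 70.39813344115944 [0.148 0.587 0.373] [-0.01517212  0.          0.          0.          0.        ]
part []
guard []
guard_handle []
start_top []
start_box []
counter []
marker [(0.86, [109.0, 400.0, 57.0, 39.0])]
bin []
```

View pics/top0.png

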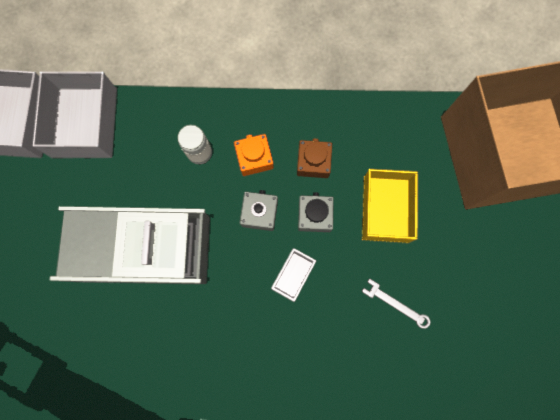

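View pics/scene0.png

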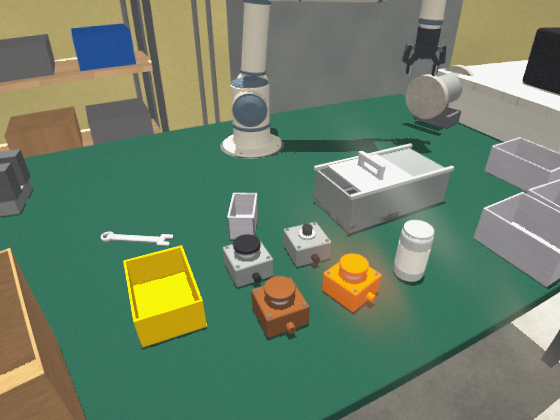

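Top picture: the guard handle is at (148,243), the chamber's open strip at about (198,245), and the part at (294,275). Candidates for the start button:
- Black mushroom on grey at (317,211): this is the start button by the description.
- Narrow counter at (259,209): not to be pressed.
- Orange at (254,152) and brown at (315,155): look-alikes.

I'll check the choice in a close crop.

Run:
```python
from h import *
f=grab_frame("top"); s=grab_frame("scene")
im=f["pixels"]
a=cv2.resize(im[190:310,40:350],None,fx=2.55,fy=2.55,interpolation=cv2.INTER_CUBIC)
b=cv2.resize(s["pixels"][140:260,220:460],None,fx=2.4,fy=2.4,interpolation=cv2.INTER_CUBIC)
c=np.zeros((a.shape[0]+b.shape[0],a.shape[1],3),np.uint8);c[:a.shape[0]]=a;c[a.shape[0]:,:b.shape[1]]=b
print(c.shape);cv2.imwrite("pics/crop1.png",c)
# part
for n,g in(("top",f),("scene",s)):
    m=masks_of(g,"part")[0]["mask"].astype(np.uint8)
    r=cv2.minAreaRect(np.argwhere(m)[:,::-1].astype(np.float32)); print(n,r)
    if n=="top":
        bx=cv2.boxPoints(r); P=at_z(g,bx,.065); print(P.round(4),P.mean(0)); 
# black mushroom 
print(at_z(f,[[317.5,211]],.078), at_z(f,[[259,209]],.074))
print("start scene proj",proj(s,at_z(f,[[317.5,211]],.078)))
```

```text
(594, 790, 3)
top ((293.5566101074219, 274.1981201171875), (26.418973922729492, 45.84469223022461), 29.05460548400879)
[[ 0.427  -0.1634  0.065 ]
 [ 0.5242 -0.2147  0.065 ]
 [ 0.4945 -0.271   0.065 ]
 [ 0.3984 -0.219   0.065 ]] [ 0.46103764 -0.21701681  0.065     ]
scene ((242.0, 215.5), (45.0, 30.0), 90.0)
[[ 0.61408883 -0.27214552  0.078     ]] [[ 0.61661632 -0.12897335  0.074     ]]
start scene proj [[243.97932141 241.51446504]]
```

View pics/crop1.png

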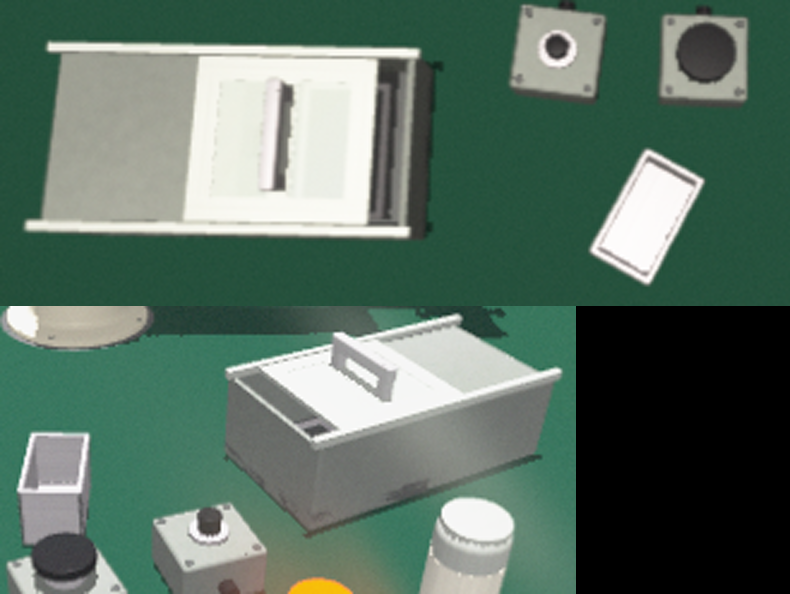

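The crop confirms the wide black mushroom on the grey box at top (317,211), and the narrow white-collared counter to its left. The guard is partly open, with its handle top at about top (146.5,243). The part's rim corners are clear in both views.

```bash
cat >> h.py <<'E'
def ct(x,y): return [40+x/2.55,190+y/2.55]
def cs(x,y): return [220+x/2.4,140+(y-306)/2.4]
E
python3 - <<'E'
from h import *
f=grab_frame("top"); s=grab_frame("scene")
q=dict(rimA=((647,151),(0,0)),)
T=at_z(f,[ct(*p) for p in[(49,47),(419,52),(26,226),(410,232)]],.110); print("rails",T.round(4))
d1=T[0]-T[1];d2=T[2]-T[3];print([np.degrees(np.arctan2(-d[0],d[1])) for d in(d1,d2)],np.linalg.norm(d1),np.linalg.norm(d2))
e=T[1]-T[3];print("perp",np.degrees(np.arctan2(e[1],e[0])),np.linalg.norm(e))
print("machine -y end mid",(T[1]+T[3])/2)
# handle ends: far (top up in image)=+x ; scene near end=+x
print("handle z .146",at_z(f,[ct(275,79.5),ct(268.5,190)],.146).round(4))
print("tri",tri([f,s],[ct(275,79.5),cs(393,377)]).round(4),tri([f,s],[ct(268.5,190),cs(338,337)]).round(4))
# part rim: top corners
C=[(647,150),(704,180),(649,283),(590,250)]
P=at_z(f,[ct(*p) for p in C],.065);print(P.round(4),P.mean(0));print("scene crop proj",((proj(s,P)-[220,140])*2.4+[0,306]).round(0))
l=P[0]-P[3]+P[1]-P[2];print("long dir deg",np.degrees(np.arctan2(l[1],l[0])),np.linalg.norm(l)/2)
print("tri part",[tri([f,s],[ct(*c),cs(*d)]).round(4) for c,d in zip(C,[(78,490),(20,490),(35,434),(89,434)])])
print("start tri",tri([f,s],[[317.5,211],[246,241.5]]))
st=ctrl.state();print(st["clock"],st["tcp_pos"],st["orientation"],st["gripper_width"])
from scipy.spatial.transform import Rotation as R
print(R.from_quat(st["orientation"]).as_matrix().round(3))
w=grab_frame("wrist");print("wristcam",ray(w,[[w['cx'],w['cy']]]))
E
```

```text
rails [[ 0.5996  0.3409  0.11  ]
 [ 0.6028 -0.0017  0.11  ]
 [ 0.4354  0.3408  0.11  ]
 [ 0.4374 -0.0034  0.11  ]]
[np.float64(0.5378960242586759), np.float64(0.3347897379960958)] 0.3425731042555191 0.34417469261959355
perp 0.5806625916594006 0.1653852735365476
machine -y end mid [ 0.52011793 -0.0025181   0.11      ]
handle z .146 [[0.5676 0.1183 0.146 ]
 [0.4695 0.1156 0.146 ]]
tri [0.5698 0.1223 0.1348] [0.4717 0.1208 0.1384]
[[ 0.5216 -0.2162  0.065 ]
 [ 0.4945 -0.2706  0.065 ]
 [ 0.3977 -0.2203  0.065 ]
 [ 0.4265 -0.1645  0.065 ]] [ 0.46007546 -0.21791016  0.065     ]
scene crop proj [[ 76. 491.]
 [ 14. 491.]
 [ 28. 433.]
 [ 86. 434.]]
long dir deg -27.982236898009464 0.10866614790672037
tri part [array([ 0.5218, -0.2152,  0.0663]), array([ 0.4954, -0.2676,  0.0659]), array([ 0.399 , -0.2166,  0.0636]), array([ 0.4271, -0.163 ,  0.0645])]
start tri [ 0.6148635  -0.27019851  0.07771945]
1.65 [0.21686755 0.55946538 0.19568337] [1.83835113e-01 9.82957095e-01 6.98462025e-06 1.43369881e-05] 0.9999500613213105
[[-0.932  0.361  0.   ]
 [ 0.361  0.932  0.   ]
 [-0.     0.    -1.   ]]
wristcam (array([0.14754389, 0.58677557, 0.37408997]), array([[ 0.27156629, -0.10577038, -0.95658997]]))
```

move_arm:
  moves:
    - {"tz": -0.055,"yaw": -0.06}
    - {"tz": -0.055,"yaw": -0.06}
    - {"tz": -0.055,"yaw": -0.06}
    - {"tz": -0.055,"yaw": -0.06}
    - {"tx": -0.07,"ty": -0.105}
    - {"tx": -0.07,"ty": -0.105}
    - {"tx": -0.07,"ty": -0.105}
    - {"tx": -0.07,"ty": -0.105}

```text
invalid input at $.moves[0]: expected keys tx, ty, tz, yaw
```

move_arm:
  moves:
    - {"tx": -0.07,"ty": -0.105}
    - {"tx": -0.07,"ty": -0.105}
    - {"tx": -0.07,"ty": -0.105}
    - {"tx": -0.07,"ty": -0.105}
    - {"tx": -0.07,"ty": -0.105}
    - {"tx": -0.07,"ty": -0.105}
    - {"tx": -0.07,"ty": -0.105}
    - {"tx": -0.07,"ty": -0.105}

```text
invalid input at $.moves[0]: expected keys tx, ty, tz, yaw
```

move_arm:
  moves:
    - {"tx": -0.07,"ty": -0.105}
    - {"tx": -0.07,"ty": -0.105}
    - {"tx": 0}
    - {"tx": 0}

```text
invalid input at $.moves[0]: expected keys tx, ty, tz, yaw
```

```bash
cat > look.py <<'E'
import sys
from h import *
from scipy.spatial.transform import Rotation as R
w=grab_frame("wrist");cv2.imwrite(sys.argv[1],w["pixels"])
st=ctrl.state();M=R.from_quat(st["orientation"]).as_matrix()
print(st["clock"],np.round(st["tcp_pos"],4),"yaw of tool y",np.degrees(np.arctan2(M[1,1],M[0,1])).round(2),np.round(st["contact_force"],1),st["gripper_width"])
import pickle;pickle.dump(w,open(sys.argv[1][:-3]+"pkl","wb"))
E
python3 look.py pics/w1.png
```

```text
1.75 [0.2168 0.5595 0.1957] yaw of tool y 68.81 [0.7 0.4 0.2] 0.9960092287579212
```

View pics/w1.png

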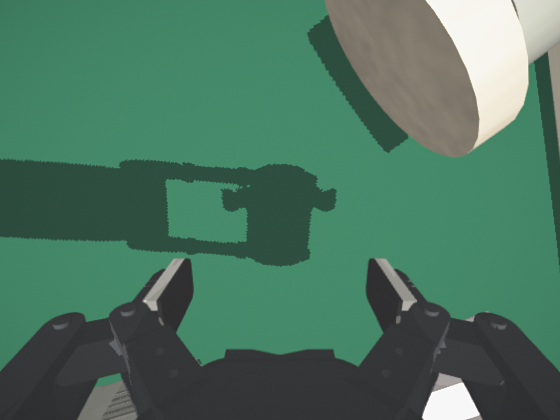

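The arm had not moved, because each row needs all four keys. The wrist view shows only bench and the fingers (pads at about (185,265) and (375,265)). I'll resend the moves.

move_arm:
  moves:
    - {"tx": 0,"ty": 0,"tz": -0.055,"yaw": -0.06}
    - {"tx": 0,"ty": 0,"tz": -0.055,"yaw": -0.06}
    - {"tx": 0,"ty": 0,"tz": -0.055,"yaw": -0.06}
    - {"tx": 0,"ty": 0,"tz": -0.055,"yaw": -0.06}
    - {"tx": -0.07,"ty": -0.105,"tz": 0,"yaw": 0}
    - {"tx": -0.07,"ty": -0.105,"tz": 0,"yaw": 0}
    - {"tx": -0.07,"ty": -0.105,"tz": 0,"yaw": 0}
    - {"tx": -0.07,"ty": -0.105,"tz": 0,"yaw": 0}

```text
clock: 2.42
tcp_pos: [0.3022, 0.4328, 0.2617]
orientation: [-0.004, 1.0, 0.0, 0.0]
contact_force: [0.2, 0.5, 0.3]
gripper_width: 0.997
gripper_force: 0.0
```

move_arm:
  moves:
    - {"tx": -0.07,"ty": -0.105,"tz": 0,"yaw": 0}
    - {"tx": -0.07,"ty": -0.105,"tz": 0,"yaw": 0}
    - {"tx": -0.07,"ty": -0.105,"tz": 0,"yaw": 0}
    - {"tx": -0.07,"ty": -0.105,"tz": 0,"yaw": 0}
    - {"tx": -0.07,"ty": -0.105,"tz": 0,"yaw": 0}
    - {"tx": -0.07,"ty": -0.105,"tz": 0,"yaw": 0}
    - {"tx": -0.07,"ty": -0.105,"tz": 0,"yaw": 0}
    - {"tx": -0.07,"ty": -0.105,"tz": 0,"yaw": 0}

```text
clock: 3.08
tcp_pos: [0.4723, 0.1816, 0.262]
orientation: [-0.004, 1.0, 0.0, 0.0]
contact_force: [1.0, -0.2, 0.2]
gripper_width: 1.002
gripper_force: 0.0
```

move_arm:
  moves:
    - {"tx": -0.07,"ty": -0.105,"tz": 0,"yaw": 0}
    - {"tx": -0.07,"ty": -0.105,"tz": 0,"yaw": 0}
    - {"tx": 0,"ty": 0,"tz": 0,"yaw": 0}
    - {"tx": 0,"ty": 0,"tz": 0,"yaw": 0}

```text
clock: 3.42
tcp_pos: [0.5146, 0.1189, 0.2611]
orientation: [-0.002, 1.0, -0.0, -0.001]
contact_force: [-0.6, 0.2, 0.8]
gripper_width: 0.998
gripper_force: 0.0
```

```bash
python3 look.py pics/w2.png
```

```text
3.4667 [0.5141 0.1202 0.2614] yaw of tool y 90.32 [ 0.1 -0.2  0.9] 1.0019655430742684
```

View pics/w2.png

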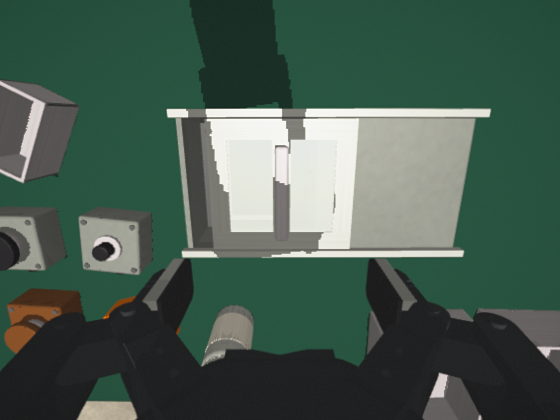

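Wrist view: handle bar top runs from (281,147) to (282,240). The upper rail spans (168,113)–(489,113) and the lower one (182,253)–(463,253).

Run:
```python
from h import *
import pickle
w=pickle.load(open("pics/w2.pkl","rb"))
print("handle",at_z(w,[[281.5,146],[282,240]],.146).round(4))
T=at_z(w,[[167,112.5],[489,112.5],[182,253.5],[463,253.5]],.110);print(T.round(4))
for a,b in((0,1),(2,3)):
    d=T[b]-T[a];print(np.degrees(np.arctan2(-d[0],d[1])),np.linalg.norm(d))
f=grab_frame("top")
print("tri handle ends",tri([w,f],[[281.5,146],ct(268.5,190)]),tri([w,f],[[282,240],ct(275,79.5)]))
print("tri rail",tri([w,f],[[167,112.5],ct(410,232)]),tri([w,f],[[489,112.5],ct(26,226)]),tri([w,f],[[182,253.5],ct(419,52)]))
```

```text
handle [[0.4682 0.1213 0.146 ]
 [0.567  0.1224 0.146 ]]
[[4.368e-01 1.000e-04 1.100e-01]
 [4.353e-01 3.423e-01 1.100e-01]
 [6.007e-01 1.100e-03 1.100e-01]
 [5.999e-01 3.442e-01 1.100e-01]]
0.2576505799482173 0.3422374995031434
0.1365042496863596 0.34315010355469283
tri handle ends [0.47040617 0.12149694 0.12740832] [0.56992824 0.12185224 0.13709765]
tri rail [ 0.43719714 -0.0021654   0.1038822 ] [0.43525667 0.33602568 0.11918461] [ 0.60364929 -0.00078015  0.10454052]
```

move_arm:
  moves:
    - {"tx": -0.015,"ty": 0,"tz": 0.09,"yaw": 0}
    - {"tx": 0,"ty": 0,"tz": 0.09,"yaw": 0}
    - {"tx": 0,"ty": 0,"tz": 0.09,"yaw": 0}
    - {"tx": 0,"ty": 0,"tz": 0.09,"yaw": 0}
    - {"tx": 0,"ty": 0,"tz": 0.07,"yaw": 0}
    - {"tx": 0,"ty": 0,"tz": 0.03,"yaw": 0}
    - {"tx": 0,"ty": 0,"tz": 0,"yaw": 0}
    - {"tx": 0,"ty": 0,"tz": 0,"yaw": 0}

```text
clock: 4.18
tcp_pos: [0.5184, 0.1215, 0.1246]
orientation: [-0.004, 1.0, 0.0, 0.0]
contact_force: [0.1, 0.5, 0.2]
gripper_width: 1.006
gripper_force: 0.0
```

move_arm:
  moves:
    - {"tx": 0,"ty": 0,"tz": 0,"yaw": 0}
    - {"tx": 0,"ty": 0,"tz": 0,"yaw": 0}
    - {"tx": 0,"ty": 0,"tz": 0,"yaw": 0}
    - {"tx": 0,"ty": 0,"tz": 0,"yaw": 0}
    - {"tx": 0,"ty": 0,"tz": 0,"yaw": 0}
    - {"tx": 0,"ty": 0,"tz": 0,"yaw": 0}
    - {"tx": 0,"ty": 0,"tz": 0,"yaw": 0}
    - {"tx": 0,"ty": 0,"tz": 0,"yaw": 0}
  claw: 1

```text
clock: 4.85
tcp_pos: [0.5185, 0.1205, 0.1236]
orientation: [-0.004, 1.0, -0.0, -0.0]
contact_force: [0.1, 0.4, -1.0]
gripper_width: -0.002
gripper_force: 0.0
```

```bash
python3 look.py pics/w3.png
python3 - <<'E'
from h import *
s=grab_frame("scene");w=cv2.imread("pics/w3.png")
c=np.hstack([cv2.resize(w,(400,300)),cv2.resize(s["pixels"][60:240,300:480],(300,300))])
cv2.imwrite("pics/c3.png",c)
E
```

```text
4.9 [0.5185 0.1205 0.1236] yaw of tool y 90.41 [ 0.5 -0.3  0.9] 0.0012133991791614337
```

View pics/c3.png

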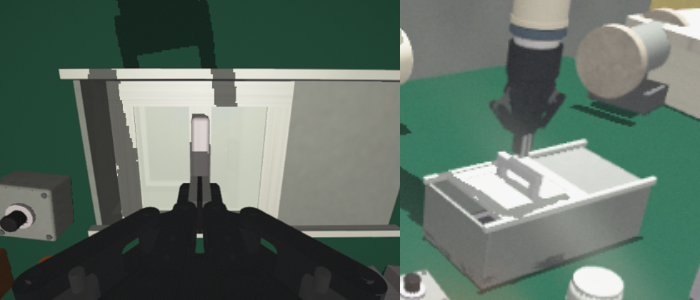

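The fingers shut on nothing. In the wrist crop the bar runs up from them at column 200; in the scene crop they seem to stand behind the bar. I'll project the TCP and bar to see by how much.

Run:
```python
from h import *
import pickle
w=pickle.load(open("pics/w3.pkl","rb"));s=grab_frame("scene")
T=[[.5185,.1205,.1236],[.5185,.1205,.16],[.468,.12,.146],[.568,.12,.146]]
print("wrist",proj(w,T).round(0).tolist());print("scene",proj(s,T).round(0).tolist())
print("bar end now",at_z(w,[[280,161]],.146),at_z(w,[[280,161]],.136))
a=cv2.resize(s["pixels"][110:190,330:430],(500,400),interpolation=cv2.INTER_CUBIC)
b=cv2.resize(w["pixels"][140:380,190:370],(300,400),interpolation=cv2.INTER_CUBIC)
cv2.imwrite("pics/c4.png",np.hstack([a,b]))
```

```text
wrist [[279.0, 236.0], [278.0, 263.0], [278.0, 163.0], [277.0, 323.0]]
scene [[370.0, 165.0], [372.0, 153.0], [359.0, 150.0], [383.0, 165.0]]
bar end now [[0.46683479 0.12100492 0.146     ]] [[0.46828497 0.12103752 0.136     ]]
```

View pics/c4.png

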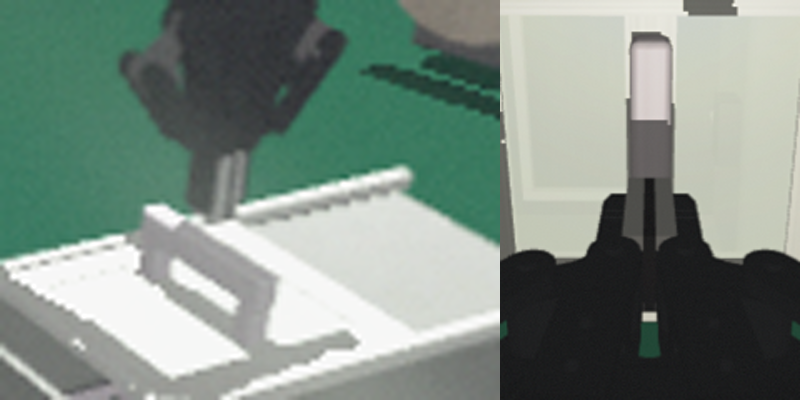

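The crop shows the shut tips at scene (373,153), above the bar. That matches z ≈ 0.16 rather than the reported 0.124. The wrist view agrees: pad spacing puts them about 36 mm nearer the camera than the TCP frame says. So the real tips sit about 36 mm behind the reported TCP. I'll open and go lower in steps while watching force.

move_arm:
  moves:
    - {"tx": 0,"ty": 0,"tz": 0,"yaw": 0}
    - {"tx": 0,"ty": 0,"tz": 0,"yaw": 0}
    - {"tx": 0,"ty": 0,"tz": 0,"yaw": 0}
    - {"tx": 0,"ty": 0,"tz": 0,"yaw": 0}
    - {"tx": 0,"ty": 0,"tz": 0,"yaw": 0}
    - {"tx": 0,"ty": 0,"tz": 0,"yaw": 0}
    - {"tx": 0,"ty": 0,"tz": 0.02,"yaw": 0}
    - {"tx": 0,"ty": 0,"tz": 0.02,"yaw": 0}
  claw: 0

```text
clock: 5.67
tcp_pos: [0.5188, 0.1207, 0.1116]
orientation: [-0.004, 1.0, 0.0, 0.0]
contact_force: [0.7, -0.8, 0.1]
gripper_width: 0.999
gripper_force: 0.0
```

```bash
python3 look.py pics/w4.png
python3 - <<'E'
from h import *
import pickle
w=pickle.load(open("pics/w4.pkl","rb"));p=ctrl.state()["tcp_pos"]
for off in(.013,.03,.04,.05,.06):
  print(off,proj(w,[[p[0]-.011,p[1]+s*.0425,p[2]+off] for s in(-1,1)]).round(0).tolist())
s=grab_frame("scene")
a=cv2.resize(s["pixels"][110:190,330:430],(375,300),interpolation=cv2.INTER_CUBIC)
cv2.imwrite("pics/c5.png",np.hstack([a,cv2.resize(w["pixels"],(400,300))]))
E
```

```text
5.7167 [0.5179 0.1205 0.1096] yaw of tool y 90.41 [ 0.3  0.2 -0.9] 1.0002058597399455
0.013 [[208.0, 224.0], [349.0, 225.0]]
0.03 [[200.0, 235.0], [356.0, 236.0]]
0.04 [[195.0, 243.0], [361.0, 244.0]]
0.05 [[190.0, 251.0], [367.0, 252.0]]
0.06 [[183.0, 261.0], [373.0, 262.0]]
```

View pics/c5.png

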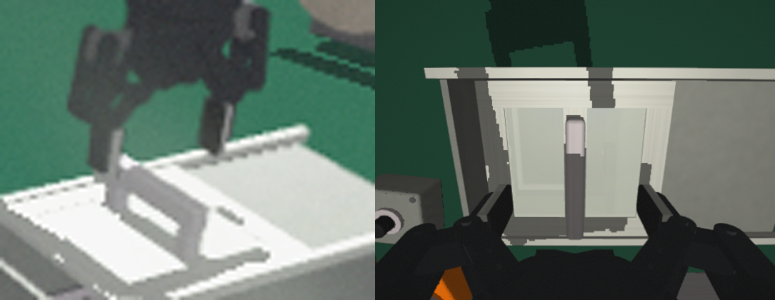

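The tips are still above the bar, at wrist (192,259) and (371,259) and scene (357,155) and (387,150). That puts the open tips about 53 mm behind the TCP. I'll triangulate to check x as well.

Run:
```python
from h import *
import pickle
w=pickle.load(open("pics/w4.pkl","rb"));s=grab_frame("scene")
print(tri([w,s],[[192,259],[357,155]]),tri([w,s],[[371,259],[387,150.5]]))
for x in(.50,.518,.535):
  for z in(.15,.163,.175): print(x,z,proj(s,[[x,.078,z],[x,.163,z]]).round(0).tolist())
```

```text
[0.51182303 0.07897236 0.15888045] [0.5159209  0.17077046 0.15330538]
0.5 0.15 [[353.0, 156.0], [379.0, 150.0]]
0.5 0.163 [[354.0, 152.0], [380.0, 146.0]]
0.5 0.175 [[354.0, 147.0], [381.0, 142.0]]
0.518 0.15 [[358.0, 159.0], [384.0, 153.0]]
0.518 0.163 [[358.0, 155.0], [385.0, 148.0]]
0.518 0.175 [[359.0, 150.0], [385.0, 144.0]]
0.535 0.15 [[362.0, 162.0], [388.0, 156.0]]
0.535 0.163 [[362.0, 157.0], [389.0, 151.0]]
0.535 0.175 [[363.0, 153.0], [390.0, 147.0]]
```

move_arm:
  moves:
    - {"tx": 0,"ty": 0,"tz": 0.03,"yaw": 0}
    - {"tx": 0,"ty": 0,"tz": 0.03,"yaw": 0}
    - {"tx": 0,"ty": 0,"tz": 0.02,"yaw": 0}
    - {"tx": 0,"ty": 0,"tz": 0,"yaw": 0}
    - {"tx": 0,"ty": 0,"tz": 0,"yaw": 0}

```text
clock: 6.23
tcp_pos: [0.518, 0.1205, 0.0868]
orientation: [-0.004, 1.0, -0.0, -0.001]
contact_force: [-0.4, 0.0, 0.7]
gripper_width: 1.0
gripper_force: 0.0
```

move_arm:
  moves:
    - {"tx": 0,"ty": 0,"tz": 0,"yaw": 0}
    - {"tx": 0,"ty": 0,"tz": 0,"yaw": 0}
    - {"tx": 0,"ty": 0,"tz": 0,"yaw": 0}
    - {"tx": 0,"ty": 0,"tz": 0,"yaw": 0}
    - {"tx": 0,"ty": 0,"tz": 0,"yaw": 0}
    - {"tx": 0,"ty": 0,"tz": 0,"yaw": 0}
    - {"tx": 0,"ty": 0,"tz": 0,"yaw": 0}
    - {"tx": 0,"ty": 0,"tz": 0,"yaw": 0}
  claw: 1

```text
clock: 6.9
tcp_pos: [0.5186, 0.1207, 0.0881]
orientation: [-0.004, 1.0, 0.0, 0.0]
contact_force: [-1.2, 0.6, 1.8]
gripper_width: 0.15
gripper_force: 61.0
```

The handle is gripped (width 0.15). Opening now.

move_arm:
  moves:
    - {"tx": 0,"ty": 0.03,"tz": 0,"yaw": 0}
    - {"tx": 0,"ty": 0.05,"tz": 0,"yaw": 0}
    - {"tx": 0,"ty": 0.06,"tz": 0,"yaw": 0}
    - {"tx": 0,"ty": 0.06,"tz": 0,"yaw": 0}
    - {"tx": 0,"ty": 0.06,"tz": 0,"yaw": 0}
    - {"tx": 0,"ty": 0.06,"tz": 0,"yaw": 0}
    - {"tx": 0,"ty": 0.04,"tz": 0,"yaw": 0}
    - {"tx": 0,"ty": 0.02,"tz": 0,"yaw": 0}

```text
clock: 7.57
tcp_pos: [0.518, 0.2362, 0.0881]
orientation: [-0.004, 1.0, 0.0, 0.001]
contact_force: [0.7, -2.1, 3.7]
gripper_width: 0.148
gripper_force: 61.1
```

move_arm:
  moves:
    - {"tx": 0,"ty": 0.01,"tz": 0,"yaw": 0}
    - {"tx": 0,"ty": 0.01,"tz": 0,"yaw": 0}
    - {"tx": 0,"ty": 0.01,"tz": 0,"yaw": 0}
    - {"tx": 0,"ty": 0,"tz": 0,"yaw": 0}

```text
clock: 7.9
tcp_pos: [0.5179, 0.2438, 0.0881]
orientation: [-0.003, 1.0, 0.0, 0.0]
contact_force: [1.5, 0.5, 3.2]
gripper_width: 0.149
gripper_force: 61.2
```

move_arm:
  moves:
    - {"tx": 0,"ty": 0.01,"tz": 0,"yaw": 0}
    - {"tx": 0,"ty": 0,"tz": 0,"yaw": 0}
    - {"tx": 0,"ty": 0,"tz": 0,"yaw": 0}

```text
clock: 8.15
tcp_pos: [0.5179, 0.246, 0.0881]
orientation: [-0.003, 1.0, -0.0, 0.0]
contact_force: [1.6, -3.2, 5.4]
gripper_width: 0.153
gripper_force: 61.5
```

move_arm:
  moves:
    - {"tx": 0,"ty": 0.01,"tz": 0,"yaw": 0}
    - {"tx": 0,"ty": 0,"tz": 0,"yaw": 0}
    - {"tx": 0,"ty": 0,"tz": 0,"yaw": 0}

```text
clock: 8.4
tcp_pos: [0.5179, 0.2458, 0.0881]
orientation: [-0.002, 1.0, -0.003, -0.0]
contact_force: [-1.1, -13.6, 7.9]
gripper_width: 0.149
gripper_force: 61.8
```

The stop is reached (-13.6 N at y=0.246), so the machine origin is at y≈0.086. I'll release, rise and go above the box.

move_arm:
  moves:
    - {"tx": 0,"ty": -0.004,"tz": 0,"yaw": 0}
    - {"tx": 0,"ty": 0,"tz": 0,"yaw": 0}
    - {"tx": 0,"ty": 0,"tz": 0,"yaw": 0}
    - {"tx": 0,"ty": 0,"tz": 0,"yaw": 0}
    - {"tx": 0,"ty": 0,"tz": 0,"yaw": 0}
    - {"tx": 0,"ty": 0,"tz": -0.06,"yaw": 0}
    - {"tx": 0,"ty": 0,"tz": -0.12,"yaw": 0}
    - {"tx": 0,"ty": 0,"tz": -0.12,"yaw": 0}
  claw: 0

```text
clock: 9.07
tcp_pos: [0.5163, 0.2483, 0.1766]
orientation: [-0.004, 1.0, -0.001, -0.002]
contact_force: [0.1, -0.2, 0.2]
gripper_width: 0.998
gripper_force: 0.0
```

move_arm:
  moves:
    - {"tx": 0,"ty": 0,"tz": -0.1,"yaw": 0}
    - {"tx": 0.02,"ty": -0.13,"tz": 0,"yaw": 0}
    - {"tx": 0.02,"ty": -0.13,"tz": 0,"yaw": 0}
    - {"tx": 0.02,"ty": -0.13,"tz": 0,"yaw": 0}
    - {"tx": 0.02,"ty": -0.13,"tz": 0,"yaw": 0}
    - {"tx": 0.02,"ty": -0.13,"tz": 0,"yaw": 0}
    - {"tx": 0.02,"ty": -0.13,"tz": 0,"yaw": 0}
    - {"tx": 0.02,"ty": -0.13,"tz": 0,"yaw": 0}

```text
clock: 9.73
tcp_pos: [0.477, -0.0262, 0.2078]
orientation: [-0.004, 1.0, 0.0, 0.0]
contact_force: [0.6, -0.4, 0.1]
gripper_width: 0.998
gripper_force: 0.0
```

move_arm:
  moves:
    - {"tx": 0.02,"ty": -0.13,"tz": 0,"yaw": 0}
    - {"tx": 0.02,"ty": -0.13,"tz": 0,"yaw": 0}
    - {"tx": 0.02,"ty": -0.13,"tz": 0,"yaw": 0}
    - {"tx": 0,"ty": -0.13,"tz": 0,"yaw": 0}
    - {"tx": 0,"ty": -0.11,"tz": 0,"yaw": 0}
    - {"tx": 0,"ty": 0,"tz": 0,"yaw": 0.065}
    - {"tx": 0,"ty": 0,"tz": 0,"yaw": 0.065}
    - {"tx": 0,"ty": 0,"tz": 0,"yaw": 0.065}

```text
clock: 10.4
tcp_pos: [0.4608, -0.2146, 0.2073]
orientation: [0.152, 0.988, 0.0, -0.0]
contact_force: [-0.2, -0.5, 1.0]
gripper_width: 0.999
gripper_force: 0.0
```

move_arm:
  moves:
    - {"tx": 0,"ty": 0,"tz": 0,"yaw": 0.065}
    - {"tx": 0,"ty": 0,"tz": 0,"yaw": 0.055}
    - {"tx": 0,"ty": 0,"tz": 0,"yaw": 0}
    - {"tx": 0,"ty": 0,"tz": 0,"yaw": 0}

```text
clock: 10.73
tcp_pos: [0.461, -0.2138, 0.2076]
orientation: [0.24, 0.971, 0.0, -0.0]
contact_force: [0.6, 0.3, 0.0]
gripper_width: 1.001
gripper_force: 0.0
```

```bash
python3 look.py pics/w5.png
python3 - <<'E'
from h import *
import pickle
w=pickle.load(open("pics/w5.pkl","rb"))
f=grab_frame("top")
cv2.imwrite("pics/c6.png",np.hstack([w["pixels"][:,:],cv2.resize(f["pixels"][190:300,40:220],(240,147))[:, :].repeat(1,0) if 0 else cv2.copyMakeBorder(cv2.resize(f["pixels"][190:300,40:220],(240,147)),0,273,0,0,cv2.BORDER_CONSTANT)]))
E
```

```text
10.7833 [ 0.461  -0.2138  0.2076] yaw of tool y 62.24 [ 0.   0.6 -0.3] 0.9972794810888733
```

View pics/c6.png

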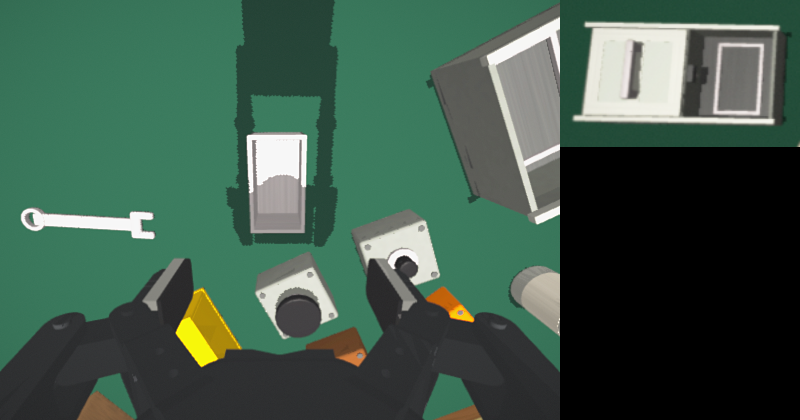

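The guard is fully open, with the nest outline at top ≈ (576–597, 221–276). Wrist: the box's rim corners are near (248,134), (306,134), (306,232) and (248,232), square to the tool.

Run:
```python
from h import *
import pickle
w=pickle.load(open("pics/w5.pkl","rb"));f=grab_frame("top")
C=[[248,134],[306,134],[306,233],[248,233]]
P=at_z(w,C,.065);print(P.round(4),P.mean(0).round(4));l=P[3]-P[0]+P[2]-P[1];print(np.degrees(np.arctan2(l[1],l[0])),np.linalg.norm(l)/2,np.linalg.norm(P[1]-P[0]))
m=masks_of(w,"part")
if m:
  r=cv2.minAreaRect(np.argwhere(m[0]["mask"])[:,::-1].astype(np.float32));print(r,m[0]["conf"])
t=[ct(704,180),ct(649,283),ct(590,250),ct(647,150)]
top=[ct(590,250),ct(647,150),ct(704,180),ct(649,283)]
# match by projection: wrist P order -> nearest top pixel
for p,c in zip(P,C):
  q=min(top,key=lambda u:np.hypot(*(proj(f,[p])[0]-u)));print("tri",tri([w,f],[c,q]).round(4))
# nest from bright outline in the top view
x0,y0,k=40,190,4/3
b=np.array([[714-560,42],[764-560,42],[762-560,115],[714-560,115]])/k+[x0,y0]
N=at_z(f,b,.026);print("nest",N.round(4),N.mean(0).round(4))
```

```text
[[ 0.3961 -0.2163  0.065 ]
 [ 0.4245 -0.1624  0.065 ]
 [ 0.5247 -0.2119  0.065 ]
 [ 0.4933 -0.2714  0.065 ]] [ 0.4596 -0.2155  0.065 ]
-27.91588000418147 0.11173410817733416 0.0609297292479691
((277.0, 181.5), (101.0, 58.0), 90.0) 0.87
tri [ 0.3969 -0.2214  0.021 ]
tri [ 0.4265 -0.1628  0.0479]
tri [ 0.5216 -0.2137  0.0708]
tri [ 0.4941 -0.2712  0.0642]
nest [[0.5879 0.1371 0.026 ]
 [0.5901 0.0415 0.026 ]
 [0.4516 0.0363 0.026 ]
 [0.4496 0.1259 0.026 ]] [0.5198 0.0852 0.026 ]
```

move_arm:
  moves:
    - {"tx": 0,"ty": -0.01,"tz": 0.08,"yaw": 0}
    - {"tx": 0,"ty": 0,"tz": 0.12,"yaw": 0}
    - {"tx": 0,"ty": 0,"tz": 0.12,"yaw": 0}
    - {"tx": 0,"ty": 0,"tz": 0.12,"yaw": 0}
    - {"tx": 0,"ty": 0,"tz": 0.12,"yaw": 0}
    - {"tx": 0,"ty": 0,"tz": 0.06,"yaw": 0}
    - {"tx": 0,"ty": 0,"tz": 0,"yaw": 0}
    - {"tx": 0,"ty": 0,"tz": 0,"yaw": 0}

```text
clock: 11.6
tcp_pos: [0.459, -0.2163, 0.0211]
orientation: [0.241, 0.971, 0.0, -0.001]
contact_force: [0.7, -0.1, 0.8]
gripper_width: 1.004
gripper_force: 0.0
```

move_arm:
  moves:
    - {"tx": 0,"ty": 0,"tz": 0.04,"yaw": 0}
    - {"tx": 0,"ty": 0,"tz": 0.04,"yaw": 0}
    - {"tx": 0,"ty": 0,"tz": 0.03,"yaw": 0}
    - {"tx": 0,"ty": 0,"tz": 0,"yaw": 0}
    - {"tx": 0,"ty": 0,"tz": 0,"yaw": 0}

```text
clock: 12.02
tcp_pos: [0.4591, -0.2164, -0.0119]
orientation: [0.241, 0.97, 0.0, -0.001]
contact_force: [-0.2, -0.4, -0.4]
gripper_width: 1.003
gripper_force: 0.0
```

move_arm:
  moves:
    - {"tx": 0,"ty": 0,"tz": 0,"yaw": 0}
    - {"tx": 0,"ty": 0,"tz": 0,"yaw": 0}
    - {"tx": 0,"ty": 0,"tz": 0,"yaw": 0}
    - {"tx": 0,"ty": 0,"tz": 0,"yaw": 0}
    - {"tx": 0,"ty": 0,"tz": 0,"yaw": 0}
    - {"tx": 0,"ty": 0,"tz": 0,"yaw": 0}
  claw: 1

```text
clock: 12.52
tcp_pos: [0.4602, -0.2169, -0.0103]
orientation: [0.241, 0.97, -0.0, 0.001]
contact_force: [1.0, 1.1, 5.2]
gripper_width: 0.718
gripper_force: 67.9
```

move_arm:
  moves:
    - {"tx": 0,"ty": 0,"tz": -0.02,"yaw": 0}
    - {"tx": 0,"ty": 0,"tz": -0.04,"yaw": 0}
    - {"tx": 0,"ty": 0,"tz": 0,"yaw": 0}
    - {"tx": 0,"ty": 0,"tz": 0,"yaw": 0}

```text
clock: 12.85
tcp_pos: [0.4598, -0.2169, 0.0072]
orientation: [0.241, 0.97, -0.0, 0.0]
contact_force: [-0.5, -0.2, -4.7]
gripper_width: 0.72
gripper_force: 67.2
```

Held (width 0.72, 4.7 N load). I'll lift, turn to the machine's axes and carry it over the nest.

move_arm:
  moves:
    - {"tx": 0,"ty": 0,"tz": -0.08,"yaw": 0}
    - {"tx": 0,"ty": 0,"tz": -0.12,"yaw": 0}
    - {"tx": 0,"ty": 0,"tz": -0.12,"yaw": 0}
    - {"tx": 0,"ty": 0,"tz": -0.12,"yaw": 0}
    - {"tx": 0,"ty": 0,"tz": -0.05,"yaw": -0.06}
    - {"tx": 0,"ty": 0,"tz": 0,"yaw": -0.06}
    - {"tx": 0,"ty": 0,"tz": 0,"yaw": -0.06}
    - {"tx": 0,"ty": 0,"tz": 0,"yaw": -0.06}

```text
clock: 13.52
tcp_pos: [0.4594, -0.2167, 0.1535]
orientation: [0.053, 0.999, 0.0, -0.0]
contact_force: [-0.2, 0.6, -5.1]
gripper_width: 0.722
gripper_force: 67.4
```

move_arm:
  moves:
    - {"tx": 0,"ty": 0,"tz": 0,"yaw": -0.06}
    - {"tx": 0,"ty": 0,"tz": 0,"yaw": -0.012}
    - {"tx": -0.01,"ty": 0.05,"tz": 0,"yaw": 0}
    - {"tx": -0.02,"ty": 0.1,"tz": 0,"yaw": 0}
    - {"tx": -0.02,"ty": 0.1,"tz": 0,"yaw": 0}
    - {"tx": -0.02,"ty": 0.1,"tz": 0,"yaw": 0}
    - {"tx": -0.02,"ty": 0.1,"tz": 0,"yaw": 0}
    - {"tx": -0.02,"ty": 0.1,"tz": 0,"yaw": 0}

```text
clock: 14.18
tcp_pos: [0.4919, -0.0502, 0.1532]
orientation: [0.0, 1.0, 0.0, -0.0]
contact_force: [0.7, -0.3, -4.7]
gripper_width: 0.714
gripper_force: 67.5
```

move_arm:
  moves:
    - {"tx": -0.02,"ty": 0.1,"tz": 0,"yaw": 0}
    - {"tx": -0.02,"ty": 0.1,"tz": 0,"yaw": 0}
    - {"tx": -0.02,"ty": 0.1,"tz": 0,"yaw": 0}
    - {"tx": -0.02,"ty": 0.1,"tz": 0,"yaw": 0}
    - {"tx": -0.013,"ty": 0.05,"tz": 0,"yaw": 0}
    - {"tx": 0,"ty": 0,"tz": 0,"yaw": 0}
    - {"tx": 0,"ty": 0,"tz": 0,"yaw": 0}
    - {"tx": 0,"ty": 0,"tz": 0,"yaw": 0}

```text
clock: 14.85
tcp_pos: [0.5194, 0.0829, 0.1532]
orientation: [-0.001, 1.0, -0.0, -0.0]
contact_force: [-0.3, -0.6, -4.5]
gripper_width: 0.716
gripper_force: 67.7
```

```bash
python3 look.py pics/w6.png
python3 - <<'E'
from h import *
import pickle
w=pickle.load(open("pics/w6.pkl","rb"))
p=np.array(ctrl.state()["tcp_pos"]);zr=p[2]+.0108+.065
for m in masks_of(w,"part"):
  r=cv2.minAreaRect(np.argwhere(m["mask"])[:,::-1].astype(np.float32));print(r,m["conf"]); print((at_z(w,cv2.boxPoints(r),zr)-p).round(4))
c=w["pixels"].copy()
# expected nest lips and TCP-centred rim
for (hx,hy,cx,cy,z,col) in((.061,.037,.5188,.0855,.026,(0,0,255)),(.055,.031,p[0],p[1],zr,(255,0,0))):
  q=[[cx+a*hx,cy+b*hy,z] for a,b in((-1,-1),(1,-1),(1,1),(-1,1))]
  cv2.polylines(c,[proj(w,q).round().astype(int)],True,col,1)
cv2.imwrite("pics/c7.png",c[60:360,100:500].repeat(2,0).repeat(2,1))
E
```

```text
14.9 [0.5195 0.0826 0.1534] yaw of tool y 90.04 [-0.7  0.1 -5.3] 0.7175710668343533
((278.9999694824219, 254.49996948242188), (175.99996948242188, 206.99996948242188), -0.0) 0.9
[[ 0.0248 -0.037   0.0758]
 [-0.0629 -0.0294  0.0758]
 [-0.0629  0.0307  0.0758]
 [ 0.0246  0.0384  0.0758]]
```

View pics/c7.png

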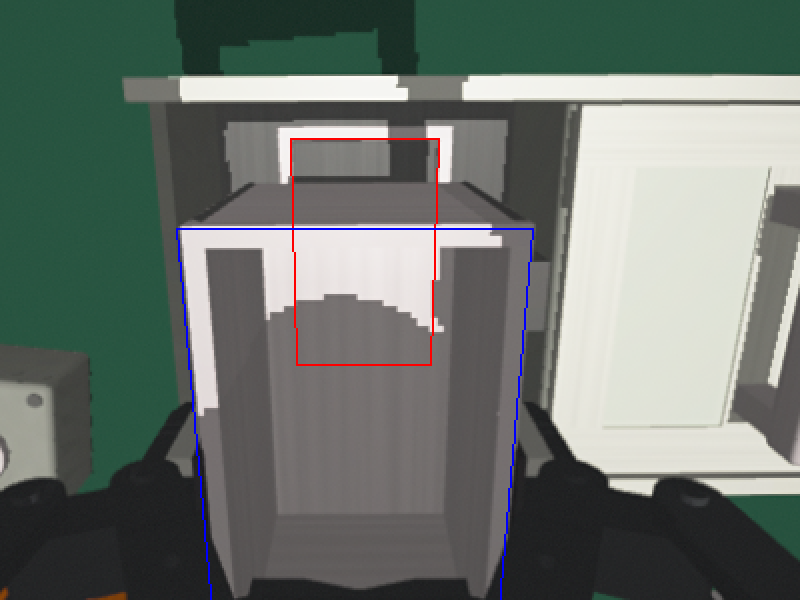

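The predicted rim (blue) fits the box at crop (178–533, 229), and the predicted nest (red) fits the lip's inner edge at crop (291–440, 139). That leaves a 2.7 mm shift in y before lowering.

move_arm:
  moves:
    - {"tx": 0.002,"ty": 0.009,"tz": 0.03,"yaw": -0.002}
    - {"tx": 0,"ty": 0,"tz": 0.08,"yaw": 0}
    - {"tx": 0,"ty": 0,"tz": 0.1,"yaw": 0}
    - {"tx": 0,"ty": 0,"tz": 0.1,"yaw": 0}
    - {"tx": 0,"ty": 0,"tz": 0.07,"yaw": 0}
    - {"tx": 0,"ty": 0,"tz": 0.04,"yaw": 0}
    - {"tx": 0,"ty": 0,"tz": 0,"yaw": 0}
    - {"tx": 0,"ty": 0,"tz": 0,"yaw": 0}

```text
clock: 15.62
tcp_pos: [0.5189, 0.0859, 0.0277]
orientation: [-0.002, 1.0, -0.0, -0.0]
contact_force: [0.4, 0.0, -3.6]
gripper_width: 0.722
gripper_force: 67.5
```

move_arm:
  moves:
    - {"tx": 0,"ty": 0,"tz": 0.01,"yaw": 0}
    - {"tx": 0,"ty": 0,"tz": 0.01,"yaw": 0}
    - {"tx": 0,"ty": 0,"tz": 0.01,"yaw": 0}
    - {"tx": 0,"ty": 0,"tz": 0.01,"yaw": 0}
    - {"tx": 0,"ty": 0,"tz": 0,"yaw": 0}
    - {"tx": 0,"ty": 0,"tz": 0,"yaw": 0}

```text
clock: 16.12
tcp_pos: [0.519, 0.0862, 0.0156]
orientation: [-0.003, 1.0, -0.0, -0.0]
contact_force: [0.2, -0.2, -4.2]
gripper_width: 0.716
gripper_force: 67.6
```

move_arm:
  moves:
    - {"tx": 0,"ty": 0,"tz": 0.005,"yaw": 0}
    - {"tx": 0,"ty": 0,"tz": 0.005,"yaw": 0}
    - {"tx": 0,"ty": 0,"tz": 0.005,"yaw": 0}
    - {"tx": 0,"ty": 0,"tz": 0,"yaw": 0}
    - {"tx": 0,"ty": 0,"tz": 0,"yaw": 0}

```text
clock: 16.53
tcp_pos: [0.5189, 0.0862, 0.011]
orientation: [-0.003, 1.0, -0.0, -0.0]
contact_force: [-0.6, -0.3, -3.9]
gripper_width: 0.715
gripper_force: 67.6
```

move_arm:
  moves:
    - {"tx": 0,"ty": 0,"tz": 0.004,"yaw": 0}
    - {"tx": 0,"ty": 0,"tz": 0,"yaw": 0}
    - {"tx": 0,"ty": 0,"tz": 0,"yaw": 0}

```text
clock: 16.78
tcp_pos: [0.519, 0.0862, 0.0099]
orientation: [-0.003, 1.0, -0.0, -0.0]
contact_force: [0.6, 0.0, -4.4]
gripper_width: 0.72
gripper_force: 67.6
```

move_arm:
  moves:
    - {"tx": 0,"ty": 0,"tz": 0.004,"yaw": 0}
    - {"tx": 0,"ty": 0,"tz": 0,"yaw": 0}
    - {"tx": 0,"ty": 0,"tz": 0,"yaw": 0}

```text
clock: 17.03
tcp_pos: [0.5192, 0.0862, 0.0097]
orientation: [-0.003, 1.0, 0.0, 0.0]
contact_force: [-4.6, -0.1, 3.2]
gripper_width: 0.717
gripper_force: 68.2
```

move_arm:
  moves:
    - {"tx": 0,"ty": 0,"tz": 0.003,"yaw": 0}
    - {"tx": 0,"ty": 0,"tz": 0,"yaw": 0}
    - {"tx": 0,"ty": 0,"tz": 0,"yaw": 0}

```text
clock: 17.28
tcp_pos: [0.5193, 0.0862, 0.0097]
orientation: [-0.003, 1.0, 0.0, 0.001]
contact_force: [-6.6, -0.8, 8.6]
gripper_width: 0.716
gripper_force: 69.3
```

It is seated on the chamber floor (z matches the floor, not the lips). Releasing, rising and going to the guard handle.

move_arm:
  moves:
    - {"tx": 0,"ty": 0,"tz": -0.003,"yaw": 0}
    - {"tx": 0,"ty": 0,"tz": 0,"yaw": 0}
    - {"tx": 0,"ty": 0,"tz": 0,"yaw": 0}
    - {"tx": 0,"ty": 0,"tz": 0,"yaw": 0}
    - {"tx": 0,"ty": 0,"tz": 0,"yaw": 0}
    - {"tx": 0,"ty": 0,"tz": -0.03,"yaw": 0}
    - {"tx": 0,"ty": 0,"tz": -0.1,"yaw": 0}
    - {"tx": 0,"ty": 0,"tz": -0.12,"yaw": 0}
  claw: 0

```text
clock: 17.95
tcp_pos: [0.517, 0.086, 0.082]
orientation: [-0.003, 1.0, -0.0, -0.003]
contact_force: [1.1, -0.1, 0.4]
gripper_width: 1.0
gripper_force: 0.0
```

move_arm:
  moves:
    - {"tx": 0,"ty": 0,"tz": -0.12,"yaw": 0}
    - {"tx": 0,"ty": 0,"tz": -0.12,"yaw": 0}
    - {"tx": 0,"ty": 0.08,"tz": 0,"yaw": 0}
    - {"tx": 0,"ty": 0.12,"tz": 0,"yaw": 0}
    - {"tx": 0,"ty": 0.12,"tz": 0,"yaw": 0}
    - {"tx": 0,"ty": 0.12,"tz": 0,"yaw": 0}
    - {"tx": 0,"ty": 0.09,"tz": 0,"yaw": 0}
    - {"tx": 0,"ty": 0,"tz": 0,"yaw": 0}

```text
clock: 18.62
tcp_pos: [0.5173, 0.2499, 0.1559]
orientation: [-0.005, 1.0, 0.001, -0.0]
contact_force: [0.2, -0.0, -0.5]
gripper_width: 1.0
gripper_force: 0.0
```

Run:
```python
from h import *
f=grab_frame("top");cv2.imwrite("pics/top_placed.png",f["pixels"])
s=ctrl.state();print(s["clock"],np.round(s["tcp_pos"],4))
for m in masks_of(f,"part"):
  r=cv2.minAreaRect(np.argwhere(m["mask"])[:,::-1].astype(np.float32));P=at_z(f,cv2.boxPoints(r),.085);print(round(m["conf"],2),P.round(3).tolist(),P.mean(0).round(4))
```

```text
18.6667 [0.5177 0.2475 0.1559]
0.75 [[0.46, 0.116, 0.085], [0.578, 0.122, 0.085], [0.577, 0.039, 0.085], [0.459, 0.035, 0.085]] [0.5186 0.078  0.085 ]
0.51 [[0.568, -0.083, 0.085], [0.668, -0.091, 0.085], [0.658, -0.176, 0.085], [0.559, -0.166, 0.085]] [ 0.6134 -0.1291  0.085 ]
```

The box sits in the nest (mask centre about (0.519, 0.08), long side along x). Gripping the handle next.

move_arm:
  moves:
    - {"tx": 0,"ty": -0.005,"tz": 0.06,"yaw": 0}
    - {"tx": 0,"ty": 0,"tz": 0.08,"yaw": 0}
    - {"tx": 0,"ty": 0,"tz": 0.06,"yaw": 0}
    - {"tx": 0,"ty": 0,"tz": 0.025,"yaw": 0}
    - {"tx": 0,"ty": 0,"tz": 0,"yaw": 0}
    - {"tx": 0,"ty": 0,"tz": 0,"yaw": 0}

```text
clock: 19.22
tcp_pos: [0.5185, 0.2429, 0.0889]
orientation: [-0.002, 1.0, -0.0, 0.0]
contact_force: [0.1, 0.2, 0.3]
gripper_width: 0.998
gripper_force: 0.0
```

move_arm:
  moves:
    - {"tx": 0,"ty": 0,"tz": 0,"yaw": 0}
    - {"tx": 0,"ty": 0,"tz": 0,"yaw": 0}
    - {"tx": 0,"ty": 0,"tz": 0,"yaw": 0}
    - {"tx": 0,"ty": 0,"tz": 0,"yaw": 0}
    - {"tx": 0,"ty": 0,"tz": 0,"yaw": 0}
    - {"tx": 0,"ty": 0,"tz": 0,"yaw": 0}
    - {"tx": 0,"ty": 0,"tz": 0,"yaw": 0}
    - {"tx": 0,"ty": 0,"tz": 0,"yaw": 0}
  claw: 1

```text
clock: 19.88
tcp_pos: [0.5184, 0.2441, 0.0889]
orientation: [-0.003, 1.0, 0.0, 0.0]
contact_force: [-1.1, 0.7, 1.6]
gripper_width: 0.152
gripper_force: 61.3
```

move_arm:
  moves:
    - {"tx": 0,"ty": -0.04,"tz": 0,"yaw": 0}
    - {"tx": 0,"ty": -0.08,"tz": 0,"yaw": 0}
    - {"tx": 0,"ty": -0.08,"tz": 0,"yaw": 0}
    - {"tx": 0,"ty": -0.08,"tz": 0,"yaw": 0}
    - {"tx": 0,"ty": -0.08,"tz": 0,"yaw": 0}
    - {"tx": 0,"ty": -0.08,"tz": 0,"yaw": 0}
    - {"tx": 0,"ty": -0.05,"tz": 0,"yaw": 0}
    - {"tx": 0,"ty": -0.02,"tz": 0,"yaw": 0}

```text
clock: 20.55
tcp_pos: [0.5192, 0.0888, 0.0888]
orientation: [-0.002, 1.0, -0.0, 0.0]
contact_force: [-1.1, 3.2, 2.9]
gripper_width: 0.148
gripper_force: 61.4
```

move_arm:
  moves:
    - {"tx": 0,"ty": -0.01,"tz": 0,"yaw": 0}
    - {"tx": 0,"ty": -0.005,"tz": 0,"yaw": 0}
    - {"tx": 0,"ty": 0,"tz": 0,"yaw": 0}
    - {"tx": 0,"ty": 0,"tz": 0,"yaw": 0}

```text
clock: 20.88
tcp_pos: [0.5192, 0.0862, 0.0889]
orientation: [-0.003, 1.0, -0.001, 0.0]
contact_force: [-1.4, -2.2, 5.9]
gripper_width: 0.147
gripper_force: 61.7
```

move_arm:
  moves:
    - {"tx": 0,"ty": -0.008,"tz": 0,"yaw": 0}
    - {"tx": 0,"ty": 0,"tz": 0,"yaw": 0}
    - {"tx": 0,"ty": 0,"tz": 0,"yaw": 0}

```text
clock: 21.13
tcp_pos: [0.5192, 0.086, 0.0889]
orientation: [-0.004, 1.0, 0.001, 0.0]
contact_force: [-1.1, 4.5, 5.3]
gripper_width: 0.151
gripper_force: 61.6
```

move_arm:
  moves:
    - {"tx": 0,"ty": -0.01,"tz": 0,"yaw": 0}
    - {"tx": 0,"ty": 0,"tz": 0,"yaw": 0}
    - {"tx": 0,"ty": 0,"tz": 0,"yaw": 0}

```text
clock: 21.38
tcp_pos: [0.5192, 0.0862, 0.0889]
orientation: [-0.005, 1.0, 0.004, 0.001]
contact_force: [-0.3, 15.7, 4.1]
gripper_width: 0.147
gripper_force: 61.6
```

Shut to the stop (15.7 N, 160 mm travel). Releasing, rising, and going shut-fingered above the start button.

move_arm:
  moves:
    - {"tx": 0,"ty": 0.004,"tz": 0,"yaw": 0}
    - {"tx": 0,"ty": 0,"tz": 0,"yaw": 0}
    - {"tx": 0,"ty": 0,"tz": 0,"yaw": 0}
    - {"tx": 0,"ty": 0,"tz": 0,"yaw": 0}
    - {"tx": 0,"ty": 0,"tz": 0,"yaw": 0}
    - {"tx": 0,"ty": 0,"tz": -0.06,"yaw": 0}
    - {"tx": 0,"ty": 0,"tz": -0.12,"yaw": 0}
    - {"tx": 0,"ty": 0,"tz": -0.12,"yaw": 0}
  claw: 0

```text
clock: 22.05
tcp_pos: [0.5179, 0.0815, 0.1774]
orientation: [-0.003, 1.0, -0.0, -0.002]
contact_force: [1.0, 0.2, 0.4]
gripper_width: 0.993
gripper_force: 0.0
```

move_arm:
  moves:
    - {"tx": -0.031,"ty": -0.12,"tz": 0,"yaw": 0}
    - {"tx": -0.031,"ty": -0.12,"tz": 0,"yaw": 0}
    - {"tx": -0.031,"ty": -0.12,"tz": 0,"yaw": 0}
    - {"tx": -0.031,"ty": -0.12,"tz": 0,"yaw": 0}
    - {"tx": -0.031,"ty": -0.12,"tz": 0,"yaw": 0}
    - {"tx": -0.031,"ty": -0.12,"tz": 0,"yaw": 0}
    - {"tx": -0.031,"ty": -0.12,"tz": 0,"yaw": 0}
    - {"tx": -0.031,"ty": -0.12,"tz": 0,"yaw": 0}
  claw: 1

```text
clock: 22.72
tcp_pos: [0.5951, -0.2079, 0.1781]
orientation: [-0.002, 1.0, -0.0, -0.0]
contact_force: [0.3, 1.4, 0.5]
gripper_width: 0.003
gripper_force: 0.0
```

move_arm:
  moves:
    - {"tx": -0.031,"ty": -0.12,"tz": 0,"yaw": 0}
    - {"tx": -0.031,"ty": -0.12,"tz": 0,"yaw": 0}
    - {"tx": 0,"ty": 0,"tz": 0,"yaw": 0}
    - {"tx": 0,"ty": 0,"tz": 0,"yaw": 0}

```text
clock: 23.05
tcp_pos: [0.6135, -0.2798, 0.1762]
orientation: [-0.001, 1.0, 0.001, -0.001]
contact_force: [0.8, 0.1, -0.1]
gripper_width: 0.0
gripper_force: 0.0
```

Run:
```python
from h import *
w=grab_frame("wrist");t=grab_frame("top");s=ctrl.state();print(s["clock"],np.round(s["tcp_pos"],4))
for m in masks_of(w,"start_top")[:3]: print(m["conf"],m["extent"],at_z(w,[m["extent"][:2]],.075).round(3))
print(proj(w,[[.6145,-.2715,.078]]))
for n in("guard","guard_handle","part"):
  for m in masks_of(t,n)[:1]: print(n,m["conf"],m["extent"],at_z(t,[m["extent"][:2]],.11).round(3))
```

```text
23.15 [ 0.614  -0.2772  0.178 ]
0.84 [288.0, 196.5, 55.7, 62.2] [[ 0.614 -0.271  0.075]]
0.83 [434.7, 324.7, 50.6, 32.8] [[ 0.763 -0.104  0.075]]
0.68 [280.6, 338.8, 5.1, 17.9] [[ 0.781 -0.277  0.075]]
[[287.34386743 197.85233108]]
guard 0.9 [163.8, 245.3, 75.9, 65.6] [[0.518 0.088 0.11 ]]
guard_handle 0.59 [165.4, 243.2, 75.0, 67.5] [[0.523 0.085 0.11 ]]
```

move_arm:
  moves:
    - {"tx": 0,"ty": 0.02,"tz": 0.06,"yaw": 0}
    - {"tx": 0,"ty": 0,"tz": 0.1,"yaw": 0}
    - {"tx": 0,"ty": 0,"tz": 0.1,"yaw": 0}
    - {"tx": 0,"ty": 0,"tz": 0.1,"yaw": 0}
    - {"tx": 0,"ty": 0,"tz": 0.04,"yaw": 0}
    - {"tx": 0,"ty": 0,"tz": 0.01,"yaw": 0}
    - {"tx": 0,"ty": 0,"tz": 0,"yaw": 0}
    - {"tx": 0,"ty": 0,"tz": 0,"yaw": 0}

```text
clock: 24.02
tcp_pos: [0.6151, -0.2717, 0.0579]
orientation: [-0.003, 1.0, -0.001, 0.001]
contact_force: [-0.8, -0.0, 0.2]
gripper_width: 0.001
gripper_force: 0.0
```

move_arm:
  moves:
    - {"tx": 0,"ty": 0,"tz": 0.01,"yaw": 0}
    - {"tx": 0,"ty": 0,"tz": 0.01,"yaw": 0}
    - {"tx": 0,"ty": 0,"tz": 0.01,"yaw": 0}
    - {"tx": 0,"ty": 0,"tz": 0,"yaw": 0}

```text
clock: 24.35
tcp_pos: [0.614, -0.2715, 0.046]
orientation: [-0.003, 1.0, 0.0, -0.0]
contact_force: [-0.3, -0.2, -1.4]
gripper_width: 0.001
gripper_force: 0.0
```

move_arm:
  moves:
    - {"tx": 0,"ty": 0,"tz": 0.01,"yaw": 0}
    - {"tx": 0,"ty": 0,"tz": 0.01,"yaw": 0}
    - {"tx": 0,"ty": 0,"tz": 0,"yaw": 0}
    - {"tx": 0,"ty": 0,"tz": 0,"yaw": 0}

```text
clock: 24.68
tcp_pos: [0.6143, -0.2716, 0.0406]
orientation: [-0.003, 1.0, -0.0, 0.0]
contact_force: [-0.1, 0.4, 3.2]
gripper_width: 0.004
gripper_force: 1.1
```

move_arm:
  moves:
    - {"tx": 0,"ty": 0,"tz": 0.01,"yaw": 0}
    - {"tx": 0,"ty": 0,"tz": 0,"yaw": 0}
    - {"tx": 0,"ty": 0,"tz": 0,"yaw": 0}

```text
clock: 24.93
tcp_pos: [0.6143, -0.2716, 0.0376]
orientation: [-0.003, 1.0, -0.0, 0.0]
contact_force: [0.7, -1.1, 4.3]
gripper_width: -0.003
gripper_force: 1.7
```

move_arm:
  moves:
    - {"tx": 0,"ty": 0,"tz": 0.01,"yaw": 0}
    - {"tx": 0,"ty": 0,"tz": 0,"yaw": 0}
    - {"tx": 0,"ty": 0,"tz": 0,"yaw": 0}

```text
clock: 25.18
tcp_pos: [0.6143, -0.2717, 0.0347]
orientation: [-0.003, 1.0, -0.0, 0.0]
contact_force: [0.3, -0.7, 4.3]
gripper_width: 0.002
gripper_force: 2.4
```

move_arm:
  moves:
    - {"tx": 0,"ty": 0,"tz": 0.006,"yaw": 0}
    - {"tx": 0,"ty": 0,"tz": 0,"yaw": 0}
    - {"tx": 0,"ty": 0,"tz": 0,"yaw": 0}

```text
clock: 25.43
tcp_pos: [0.6144, -0.2717, 0.0344]
orientation: [-0.003, 1.0, -0.0, 0.001]
contact_force: [-2.7, 1.4, 9.5]
gripper_width: 0.002
gripper_force: 5.0
```

Bottomed out at 0.0344. I'll press slightly more to be sure, then let it rise and retreat.

move_arm:
  moves:
    - {"tx": 0,"ty": 0,"tz": 0.005,"yaw": 0}
    - {"tx": 0,"ty": 0,"tz": 0,"yaw": 0}
    - {"tx": 0,"ty": 0,"tz": 0,"yaw": 0}

```text
clock: 25.68
tcp_pos: [0.6145, -0.2718, 0.0343]
orientation: [-0.003, 1.0, -0.001, 0.001]
contact_force: [-5.0, 2.1, 15.3]
gripper_width: 0.003
gripper_force: 7.5
```

move_arm:
  moves:
    - {"tx": 0,"ty": 0,"tz": -0.02,"yaw": 0}
    - {"tx": 0,"ty": 0,"tz": -0.04,"yaw": 0}
    - {"tx": 0,"ty": 0,"tz": -0.1,"yaw": 0}
    - {"tx": 0,"ty": 0,"tz": -0.12,"yaw": 0}
    - {"tx": 0,"ty": 0,"tz": -0.12,"yaw": 0}
    - {"tx": 0,"ty": 0,"tz": -0.1,"yaw": 0}
    - {"tx": 0,"ty": 0,"tz": 0,"yaw": 0}
    - {"tx": 0,"ty": 0,"tz": 0,"yaw": 0}

```text
clock: 26.35
tcp_pos: [0.6149, -0.2718, 0.1838]
orientation: [-0.003, 1.0, -0.001, 0.002]
contact_force: [-0.7, -0.0, -0.6]
gripper_width: -0.0
gripper_force: 0.0
```

Run:
```python
from h import *
a=cv2.imread("pics/top0.png");s=ctrl.state();print(s["clock"],np.round(s["tcp_pos"],4),np.round(s["contact_force"],1))
t=grab_frame("top")
for n in("guard","bin","can","wrench"):
  for m in masks_of(t,n)[:1]: print(n,m["conf"],np.round(m["extent"]),at_z(t,[m["extent"][:2]],.108).round(3))
w=grab_frame("wrist")
for m in masks_of(w,"start_top")[:1]: print(m["conf"],m["extent"],proj(w,[[.614,-.271,z] for z in(.070,.078)]))
d=cv2.absdiff(a,t["pixels"]).max(2)
for n,(x0,y0,x1,y1) in dict(bin=(360,168,420,245),can=(178,124,212,164),wrench=(360,278,432,330)).items(): print(n,(d[y0:y1,x0:x1]>60).mean().round(3))
```

```text
26.35 [ 0.6149 -0.2718  0.1838] [-0.7 -0.  -0.6]
guard 0.82 [164. 248.  74.  67.] [[0.512 0.087 0.108]]
bin 0.82 [390. 205.  56.  74.] [[ 0.626 -0.442  0.108]]
can 0.92 [195. 147.  35.  41.] [[0.762 0.031 0.108]]
wrench 0.82 [399. 306.  64.  48.] [[ 0.394 -0.454  0.108]]
0.86 [278.4, 196.4, 56.6, 57.7] [[278.73135179 195.0221824 ]
 [278.73230354 197.09321874]]
bin 0.119
can 0.0
wrench 0.0
```

```bash
python3 -c "
from bench import ctrl
print(ctrl.close_job())"
```

```text
the job is handed in; nothing more can be done
None
```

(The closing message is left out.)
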